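# Load the battery tester and hold its spring arm at the stop

### The job

Test the 9 V block battery in the battery tester: stand it upright in the tester's open drawer, let go of it and slide the drawer fully shut. Then swing the tester's spring-loaded cage arm round, away from the robot, until it is wound fully to its stop, and finish while still holding it there, because the spring pulls it back as soon as it is let go. Leave the vial, the eraser and the tealight where they are.

Things in the scene. Friction and masses are not known exactly. Their poses are not given: they have to be found in the camera images.
- battery_center (a point): 9 V block battery standing upright on the worktop: 18 mm along its x, 27 mm along its y, 47 mm tall with the two snap terminals on top (straight body 44 mm tall), 46 g. The point is its centre, 23.5 mm above its underside; z up. It stands to the left or to the right of the tester, the vial on the other side.
- rig: Battery tester, fixed: aluminium base plate 190 x 295 x 6 mm. Origin on the worktop; x from its front (robot side) to its back, y to its left. Left: grey drawer housing, x -65 to +85 mm, y +15 to +135 mm, top 70 mm above the worktop, mouth at x -65. Right: pivot of the cage arm at x -30, y -45. Two rubber-sleeved stop posts, 66 mm tall, 60 mm from the pivot, beside the arm at rest and at its stop.
- drawer (a joint): Drawer opening in m: 0 = fully shut, 0.085 = fully out; the drawer slides out along the tester's -x and is found partly to fully open. It has light friction (a push of about 1.5 N moves it), no spring, and stays where it is left.
- drawer_floor (a point): Centre of the top face of the tray floor (10 mm above the worktop), moving with the drawer; axes as the tester's. Tray inside: x -50 to +47 mm, y -49 to +49 mm from here, walls 12 mm high; front panel x -58 to -50, top 57 mm above the worktop. Opened by d, the tray at x below d - 50 mm is open from above; the rest is inside the housing (56 mm clear height over the floor).
- drawer_lip (a point): Middle of the front edge of the pull lip on the drawer's front panel, a bar 90 mm long along y that juts 9 mm out of the panel, 47 mm above the worktop (8 mm high); moves with the drawer. Pushing here along the tester's +x shuts the drawer.
- cage_arm (a joint): Cage arm angle, rad: 0 = at rest on its front stop post (the start), 1.05 = wound to its stop. Positive is anticlockwise seen from above; the arm's free end, right of the pivot, sweeps away from the robot (tester's +x). A torsion spring pulls back with 0.24 N m at 0, growing evenly to 0.87 N m at 1.05 (2.4 N and 8.7 N at the pin).
- grip_pin (a point): Middle of the upright steel grip pin at the cage arm's free end: 14 mm in diameter, its top 24 mm above and the arm's upper plate 26 mm below this point, which is 95 mm above the worktop and 100 mm from the pivot axis; moves with the arm. The arm: two aluminium plates with two black rollers between, 49 to 69 mm above the worktop, 18 mm wide (24 at the pin).
- cage_pivot (a point): Point on the cage arm's vertical pivot axis at the same height as grip_pin (95 mm above the worktop); fixed to the tester. Nothing stands here above 72 mm.
- vial_center (a point): Bystander: black vial, 31 mm in diameter, 49 mm tall, upright; point at its centre.
- eraser_center (a point): Bystander: eraser 21 x 44 x 12 mm lying flat to the left; point at its centre.
- tealight_center (a point): Bystander: tealight 39 mm in diameter, 17 mm tall, to the right; point at its centre.
Things that resemble listed ones, but are neither listed nor needed, are in the scene too. Leave any blue or purple look-alike of the part that bears battery_center alone.

How it is judged:
On the way, in this order (a step that is already met when the one before it is completed fails the run):
1. the battery stands upright in the open drawer and has been let go (x of battery_center in the frame of drawer_floor between -0.042 and 0.042 m and y of battery_center in the frame of drawer_floor between -0.046 and 0.046 m and z of battery_center in the frame of drawer_floor between 0.018 and 0.03 m and angle between battery_center's own z axis and vertical below 0.2 rad and contact force between the fingers and battery below 0.05 N and value of joint drawer above 0.03 m), for 0.2 s.
2. the drawer is fully shut with the battery standing in it (x of battery_center in the frame of drawer_floor between -0.042 and 0.042 m and y of battery_center in the frame of drawer_floor between -0.046 and 0.046 m and z of battery_center in the frame of drawer_floor between 0.018 and 0.03 m and angle between battery_center's own z axis and vertical below 0.2 rad and value of joint drawer below 0.004 m), for 0.2 s.
3. the cage arm is wound to its stop (value of joint cage_arm above 1 rad), for 0.2 s.
At the end, for the whole second after the job is handed in: The robot holds the cage arm within 0.05 rad of its stop (joint above 1.0 of 1.05 rad), pressing on it with more than 2 N; the drawer is shut to within 4 mm; the battery, let go, stands upright (within 0.2 rad) on the tray floor inside the drawer (all of step 2 and contact force between the fingers and battery below 0.05 N and value of joint cage_arm above 1 rad and contact force between any of the fingers, the arm and cage_arm above 2 N); the arm keeps its last pose, push and grip.
It fails at once if the black vial is moved by more than 30 mm (distance of vial_center from where it was at the start of the episode above 0.03 m).
It fails at once if the eraser is moved by more than 30 mm (distance of eraser_center from where it was at the start of the episode above 0.03 m).
It fails at once if the tealight is moved by more than 30 mm (distance of tealight_center from where it was at the start of the episode above 0.03 m).
It also fails if it takes over 64 s, if anything falls off the work surface, if the arm or the gripper's body presses on something with over 40 N, if the wrist force passes 120 N, or if a joint passes its speed limit or range.

### The arm

A 7-joint arm with a two-finger parallel gripper is mounted at the origin on a cart in front of the work surface, level with it; the furniture and walls round the work are solid. World frame = base frame: x ahead of the robot, y to its left, z up, the work surface at z = 0. Lengths are in m, angles in rad, forces in N, time in s.
With the tool pointing down it reaches from about 0.35 to 0.9 m from the base axis. Payload 8.1 kg.
Tool frame: the origin (TCP) lies on the mounting face of the last link; the fingertips stand 173 mm ahead of it and the grasp point (between the pads) lies 155 mm ahead of it; z points along the fingers, y is the direction in which the jaws open and shut (so a half turn about z gives the same grasp; the last joint's range is limited). The gripper opens to 85 mm and grips with 20 to 120 N. Pads are 22 mm wide; open, the fingers measure 114 mm over their backs; the gripper's body (76 mm by 85 mm) begins 54 mm behind the grasp point. The pads swing forward as they close: fully open they stand 13 mm farther back than shut.
Start: joints at [1.018, 0.434, 0.025, 1.573, -0.012, 1.134, -0.075], TCP at [0.272, -0.563, 0.405] pointing down, gripper open.
Joint ranges: [-2.62, 2.62], [-0.44, 2.09], [-1.27, 1.32], [0.08, 2.57], [-1.32, 4.46], [0.12, 2], [-2.74, 2.74]. Speed limits (rad/s): [2.22, 2.22, 3.01, 3.01, 3.14, 3.14, 3.14].

### API

Orientations are given as a unit quaternion [w, x, y, z].
In Python, from bench import robot, camera gives the robot as it stands.
- The arm moves only by the tool drive_tool, never from a script. Its argument "steps" is a list of rows, each a list of 5 numbers: the shift along the tool's x, y, z in m, then the turn about the tool's z in degrees, then the finger opening in m, from 0 to 0.0854. A call has 1 to 8 rows; each row is the pose to reach, as a shift and turn from the pose measured when the call began, along the tool's axes at that moment; what a row does not reach only later rows make up. A row lasts 1/10 s, in which the tool goes at most 50 mm and 8.59 degrees, less where a joint would pass 70% of its speed; a pose out of reach is approached as far as the arm can. A call with a gripper value outside its range is refused whole. The fingers move at their own pace and stop on an object; "force" is the grip in N (left out, the last holds). Time passes only in rows, so rows that repeat a pose let the fingers close. It gives the time, the measured TCP pose, the force and the opening at its end, in the units of the state.
- robot.sense(): the state, without advancing time (a new reading comes with each control period).
- camera(name): name is "scene" or "top"; returns a dict with "pixels" (480x640x3 uint8, blue, green, red), "camera_matrix" (3x3 intrinsics, pixels), "R" (3x3) and "t" (3): a world point X has camera coordinates R X + t. Camera axes: x right, y down, z forward; pixel columns grow to the right and rows downward; lengths in m; the calibration is good to about 2 mm. A picture is of the moment at which its call begins. There is no depth.
- robot.hand_in(): hands the job in, once; it reports no verdict.
The state is a dict: "clock": time; "q": joint angles; "dq": joint speeds; "tau": joint torques, N m; "eef_pos": TCP position; "eef_rot": TCP orientation; "force": force on the tool from outside, world axes, zero at the start; "ft_torque": the same for the moment, N m; "gripper_width": opening from 0.0 (shut) to 1.0 (fully open).
Only numpy, scipy, OpenCV 4.12 (cv2) and the standard library are available. Lean on these libraries where they do the work, as an engineer would, in place of code of your own. Each camera call takes 0.05 s, during which the arm holds its last target. There are 200 camera calls.

## Working session

There is one attempt and no reset: what is moved stays moved. The work goes in short steps, Python scripts to look and compute and a tool call to move; the robot and the scene stay as the last step left them, time stands still between calls to the robot, and variables do not carry over. Pictures are saved under pics/ and viewed, on a budget of 10 in all, crops included, one or two more only if the job needs it, and the job is handed in when it is done.

Besides the shell and the picture viewer there is one more tool, called after "Call:" in YAML: its name, and indented under it one key for each argument. drive_tool: Moves the arm, as the interface text tells. Its arguments: {"type":"object","properties":{"steps":{"type":"array"},"force":{"type":"number"}},"required":["steps"]}

```bash
ls; mkdir -p pics; python3 - <<'E'
from bench import robot, camera
import cv2, numpy as np
np.set_printoptions(precision=4,suppress=True)
for n in("scene","top"):
    c=camera(n); cv2.imwrite(f"pics/{n}0.png",c["pixels"])
    np.savez(f"{n}.npz",K=c["camera_matrix"],R=c["R"],t=c["t"])
    print(n,c["camera_matrix"],c["R"],c["t"], -np.array(c["R"]).T@c["t"])
s=robot.sense(); print(s)
E
```

```text
pics
scene [[597.7169   0.     314.4745]
 [  0.     597.7169 239.0442]
 [  0.       0.       1.    ]] [[-0.4965 -0.868   0.0134]
 [-0.6021  0.3332 -0.7256]
 [ 0.6253 -0.3683 -0.688 ]] [0.2888 0.3989 0.9817] [-0.2303  0.4793  0.961 ]
top [[492.8052   0.     321.2382]
 [  0.     492.8052 238.2788]
 [  0.       0.       1.    ]] [[-0.0058 -1.      0.0036]
 [-0.9901  0.0052 -0.1399]
 [ 0.1399 -0.0043 -0.9902]] [-0.0123  0.5545  1.2147] [ 0.379  -0.01    1.2804]
{'clock': 0.1, 'q': array([ 1.0184,  0.4351,  0.025 ,  1.574 , -0.0116,  1.134 , -0.0751]), 'dq': array([-0.0005, -0.0008, -0.0003, -0.0032,  0.0004, -0.0019,  0.0002]), 'tau': array([  0.0033, -67.1755,   1.0281, -31.6903,   0.0158,   0.0071,
         0.    ]), 'eef_pos': array([ 0.2716, -0.5627,  0.404 ]), 'eef_rot': array([-0.0006,  0.9748,  0.223 , -0.0002]), 'force': array([-0.5121, -0.1349, -0.6998]), 'ft_torque': array([-0.0045, -0.0255, -0.0275]), 'gripper_width': 1.0022345029618354}
```

View pics/scene0.png

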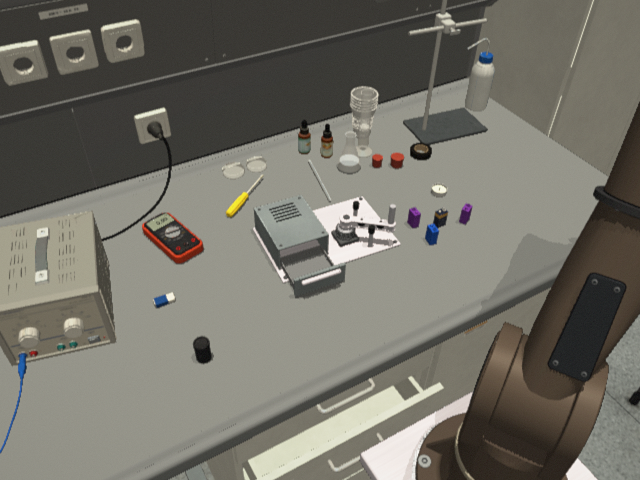

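View pics/top0.png

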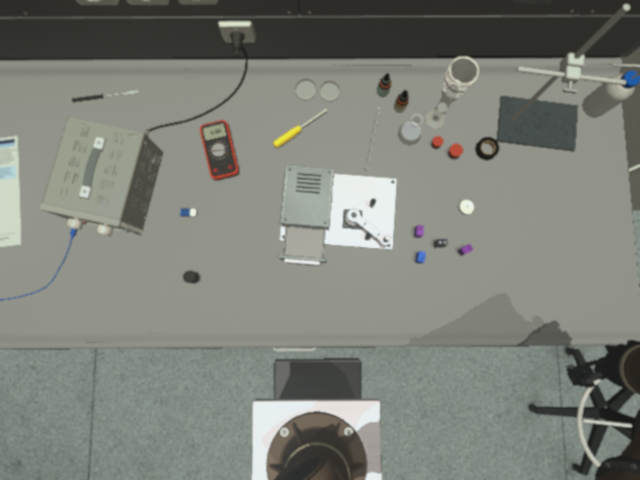

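The scene view shows the tester, with its drawer open and the arm at about (370,230). The candidates for the battery are the dark/copper block at scene (440,216) / top (440,243), purple at (414,217) and (466,213), and blue at (432,234). The dark one fits, because blue and purple are ruled out. I'll confirm it in an enlarged crop that also covers the tester.

```bash
python3 - <<'E'
import cv2,numpy as np
s=cv2.imread("pics/scene0.png");t=cv2.imread("pics/top0.png")
a=cv2.resize(s[170:300,240:480],(800,433),interpolation=cv2.INTER_CUBIC)[:, :]
cv2.imwrite("pics/cropA.png",cv2.resize(s[180:255,380:480],(800,600),interpolation=cv2.INTER_CUBIC))
cv2.imwrite("pics/cropB.png",cv2.resize(t[155:275,270:430],(800,600),interpolation=cv2.INTER_CUBIC))
E
```

```text
(no output)
```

View pics/cropA.png

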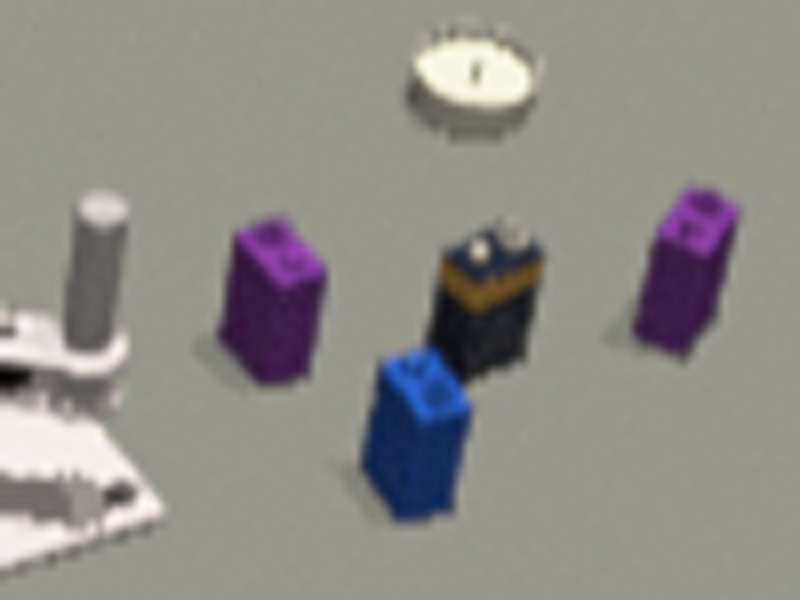

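View pics/cropB.png

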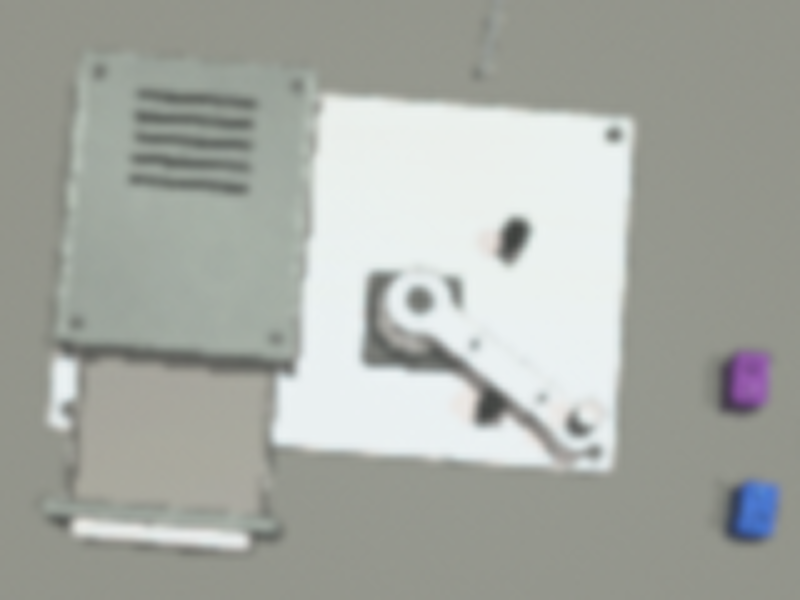

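```bash
cat > h.py <<'E'
import numpy as np
np.set_printoptions(precision=4,suppress=True)
C={n:np.load(f"{n}.npz") for n in("scene","top")}
def ray(n,u,v,z):
    c=C[n]; o=-c["R"].T@c["t"]; d=c["R"].T@np.linalg.solve(c["K"],[u,v,1.]); return (o+d*(z-o[2])/d[2])[:2]
def proj(n,P):
    c=C[n]; q=(c["R"]@np.atleast_2d(P).T).T+c["t"]; q=(c["K"]@q.T).T; return q[:,:2]/q[:,2:]
E
python3 - <<'E'
from h import *
import cv2
from scipy.optimize import least_squares
obs=[((-95,-147.5,6),(612,470)),((95,-147.5,6),(635,118)),((-95,147.5,6),(48,428)),((-30,-45,72),(419,299)),
((85,135,70),(83,52)),((85,15,70),(317,68)),((-65,135,70),(56,345)),((-65,15,70),(297,367))]
X=np.array([o[0] for o in obs])/1000; U=np.array([((u+.5)/5-.5+270,(v+.5)/5-.5+155) for _,(u,v) in obs])
def W(p,X): 
    c,s=np.cos(p[2]),np.sin(p[2]); return np.c_[p[0]+c*X[:,0]-s*X[:,1],p[1]+s*X[:,0]+c*X[:,1],X[:,2]]
r=least_squares(lambda p:(proj("top",W(p,X))-U).ravel(),[.55,0,0],loss="soft_l1")
print(r.x,r.fun.reshape(-1,2))
f=lambda u,v,z:ray("top",(u+.5)/5-.5+270,(v+.5)/5-.5+155,z)
print("pin top",f(578,420,.119),"lip ends",f(72,532,.051),f(250,547,.051))
np.save("rig.npy",r.x)
s=cv2.imread("pics/scene0.png");t=cv2.imread("pics/top0.png")
a=cv2.resize(s[200:235,425:458],(400,424),interpolation=cv2.INTER_CUBIC)
b=cv2.resize(t[228:261,424:457],(400,400),interpolation=cv2.INTER_CUBIC)
b=cv2.copyMakeBorder(b,0,24,0,0,cv2.BORDER_CONSTANT)
cv2.imwrite("pics/bat.png",np.hstack([a,b]))
print("term mid",ray("scene",380+498/8,180+241/8,.047),ray("top",440,243,.045))
print("vial",ray("top",191.5,277,.049),"tea",ray("top",466.5,207,.017),"purple",ray("top",270+748/5,155+375/5,.047),"blue",ray("top",270+755/5,155+505/5,.047),"purp2",ray("top",465,249,.047))
E
```

```text
[ 0.6401 -0.056  -0.0861] [[-1.9061 -0.6592]
 [-2.1707 -0.9575]
 [-1.8703 -1.3084]
 [ 1.0105  1.2578]
 [ 0.4926  0.6278]
 [ 0.9291  1.1636]
 [ 0.4706  0.2363]
 [ 0.3105 -0.3201]]
pin top [ 0.5416 -0.1673] lip ends [0.4958 0.0782] [ 0.4878 -0.0109]
term mid [ 0.5406 -0.322 ] [ 0.5399 -0.3158]
vial [0.4572 0.3087] tea [ 0.6382 -0.3959] purple [ 0.5732 -0.2649] blue [ 0.507  -0.2662] purp2 [ 0.5241 -0.3779]
```

View pics/bat.png

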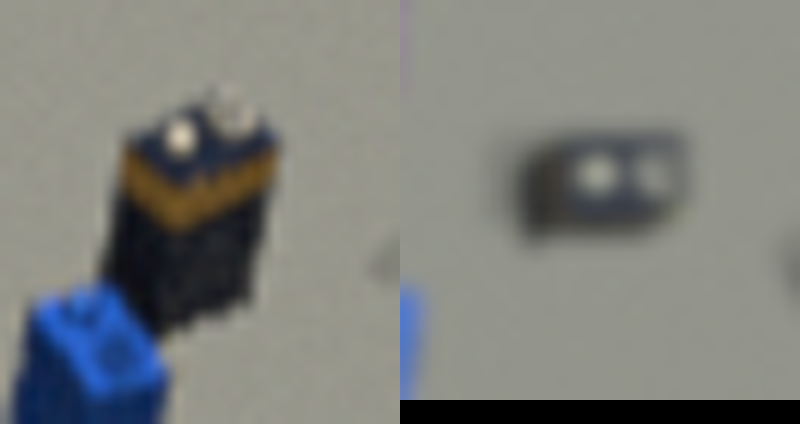

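Both views show the dark, gold-banded 9 V block with two snap terminals, so it is the one. In the top crop its terminals are at (597,174) and (655,177), which puts its long side along world y. Next I'll refit the tester without the plate corners, since those disagreed.

```bash
cat >> h.py <<'E'
def W(p,X):
    X=np.atleast_2d(X); c,s=np.cos(p[2]),np.sin(p[2]); return np.c_[p[0]+c*X[:,0]-s*X[:,1],p[1]+s*X[:,0]+c*X[:,1],X[:,2]]
E
python3 - <<'E'
from h import *
from scipy.optimize import least_squares
g=lambda u,v:((u+.5)/5-.5+270,(v+.5)/5-.5+155)
obs=[((-30,-45,72),(419,299)),((85,135,70),(83,52)),((85,15,70),(317,68)),((-65,135,70),(56,345)),((-65,15,70),(297,367))]
X=np.array([o[0] for o in obs])/1000; U=np.array([g(*o[1]) for o in obs])
D=[g(72,532),g(250,547),g(578,420)]
def res(p):
    d=p[3]; a=p[4]
    Q=np.array([[-.082-d,.12,.051],[-.082-d,.03,.051]])
    # right end of pin at angle a from -y
    Pn=[-.03-.1*np.cos(a)*0+ .1*np.sin(a),-.045-.1*np.cos(a),.119]
    return (proj("top",W(p,np.vstack([X,Q,[Pn]])))-np.vstack([U,D])).ravel()
r=least_squares(res,[.64,-.056,-.09,.06,-.5],loss="soft_l1"); print(r.x); print(r.fun.reshape(-1,2)); np.save("rig.npy",r.x)
p=r.x; d=p[3]
print("floor",W(p,[-.015-d,.075,.01]),"mouth",W(p,[-.065,.075,.07]),"lip",W(p,[-.082-d,.075,.047]),"pivot",W(p,[-.03,-.045,.095]))
for a in (0,.5,1.05): print("pin",W(p,[-.03+.1*np.sin(p[4]+a),-.045-.1*np.cos(p[4]+a),.095]))
# scene check
s=lambda u,v:(380+u/8,180+v/8)
print("pin top scene",ray("scene",*s(103,212),.119))
k=400/33
tm=lambda u,v:(424+(u-400+.5)/k-.5,228+(v+.5)/k-.5)
a,b=ray("top",*tm(597,174),.047),ray("top",*tm(655,177),.047); print(a,b,(a+b)/2,"face",ray("top",*tm(625,174),.044))
q=lambda u,v:(425+(u+.5)/k-.5,200+(v+.5)/k-.5)
a,b=ray("scene",*q(181,136),.047),ray("scene",*q(235,112),.047); print(a,b,(a+b)/2)
E
```

```text
[ 0.6424 -0.054  -0.0804  0.0751 -0.679 ]
[[ 0.2613  0.2452]
 [-0.5163  0.0133]
 [-0.0688  0.2891]
 [-0.2158 -0.3726]
 [-0.364  -1.1981]
 [-0.0198  0.165 ]
 [ 0.2443 -0.148 ]
 [ 0.7058  0.6343]]
floor [[0.5586 0.028  0.01  ]] mouth [[0.5836 0.026  0.07  ]] lip [[0.4918 0.0334 0.047 ]] pivot [[ 0.6089 -0.0965  0.095 ]]
pin [[ 0.54  -0.169  0.095]]
pin [[ 0.5832 -0.1931  0.095 ]]
pin [[ 0.6375 -0.1923  0.095 ]]
pin top scene [ 0.5416 -0.1719]
[ 0.5425 -0.3149] [ 0.5418 -0.327 ] [ 0.5422 -0.321 ] face [ 0.5429 -0.3215]
[ 0.5419 -0.3148] [ 0.5425 -0.3286] [ 0.5422 -0.3217]
```

Both cameras agree: the battery is at (0.542, -0.321) with its long side along y, the drawer is open by about 75 mm, and the pin is at (0.541, -0.169). I'll move above the battery with the jaws across its 18 mm side.

Call:
drive_tool:
  steps:
    - [0.044,-0.0125,0.013,-8,0.05]
    - [0.087,-0.025,0.026,-16,0.05]
    - [0.131,-0.037,0.039,-24,0.05]
    - [0.174,-0.05,0.052,-32,0.05]
    - [0.218,-0.062,0.065,-40,0.05]
    - [0.262,-0.075,0.078,-48,0.05]
    - [0.305,-0.087,0.091,-56,0.05]
    - [0.349,-0.1,0.1,-64,0.05]
  force: 30

```text
clock: 0.9
eef_pos: [0.5431, -0.3195, 0.3029]
eef_rot: [-0.001, 0.707, 0.708, -0.0]
force: [0.2, -1.0, -0.1]
gripper_width: 0.583
```

Call:
drive_tool:
  steps:
    - [0,0,0,0,0.05]
    - [0,0,0,0,0.05]

```text
clock: 1.1
eef_pos: [0.5438, -0.318, 0.3019]
eef_rot: [-0.002, 0.706, 0.708, -0.0]
force: [0.2, -0.6, -0.5]
gripper_width: 0.587
```

```bash
cat >> h.py <<'E'
from scipy.spatial.transform import Rotation as Rn
def to(s,P,yaw=None):
    """shift (tool axes) from state s to world TCP P; turn about tool z to bring tool y to world yaw (deg, mod 180)"""
    q=np.array(s["eef_rot"]); R=Rn.from_quat(np.r_[q[1:],q[0]]).as_matrix()
    y=np.degrees(np.arctan2(R[1,1],R[0,1])); t=None if yaw is None else (y-yaw+90)%180-90
    return R.T@(np.array(P)-s["eef_pos"]), y, t
E
python3 - <<'E'
from h import *
from bench import robot
s=robot.sense(); print(s["clock"],s["eef_pos"],s["eef_rot"],s["q"],s["gripper_width"],s["force"]); print(to(s,[.5422,-.3213,.183],0))
E
```

```text
1.1 [ 0.5438 -0.318   0.3019] [-0.0023  0.7058  0.7084 -0.0001] [ 0.6446  0.5609 -0.2979  1.6553  0.19    0.9583  0.2833] 0.5871432558675087 [ 0.1978 -0.5877 -0.495 ]
(array([-0.0036, -0.0012,  0.1189]), np.float64(0.21656572572637783), np.float64(0.2165657257263831))
```

Call:
drive_tool:
  steps:
    - [-0.0035,-0.0012,0.03,0,0.05]
    - [-0.0035,-0.0012,0.06,0,0.05]
    - [-0.0035,-0.0012,0.09,0,0.05]
    - [-0.0035,-0.0012,0.11,0,0.05]
    - [-0.0035,-0.0012,0.119,0,0.05]
    - [-0.0035,-0.0012,0.119,0,0.05]

```text
clock: 1.7
eef_pos: [0.5411, -0.3221, 0.182]
eef_rot: [-0.003, 0.707, 0.708, -0.001]
force: [-0.2, -0.2, -0.1]
gripper_width: 0.584
```

```bash
python3 - <<'E'
from h import *
from bench import robot,camera
import cv2
s=robot.sense(); print(s["clock"],s["eef_pos"],s["force"]); print(to(s,[.5422,-.3213,.183],0))
a=camera("scene")["pixels"];b=camera("top")["pixels"]
cv2.imwrite("pics/g1.png",np.hstack([cv2.resize(a[150:260,390:500],(400,400)),cv2.resize(b[190:290,390:490],(400,400))]))
E
```

```text
1.7 [ 0.5411 -0.3221  0.182 ] [-0.1942 -0.1813 -0.1481]
(array([ 0.0008,  0.0011, -0.001 ]), np.float64(0.09012073488134514), np.float64(0.09012073488133865))
```

View pics/g1.png

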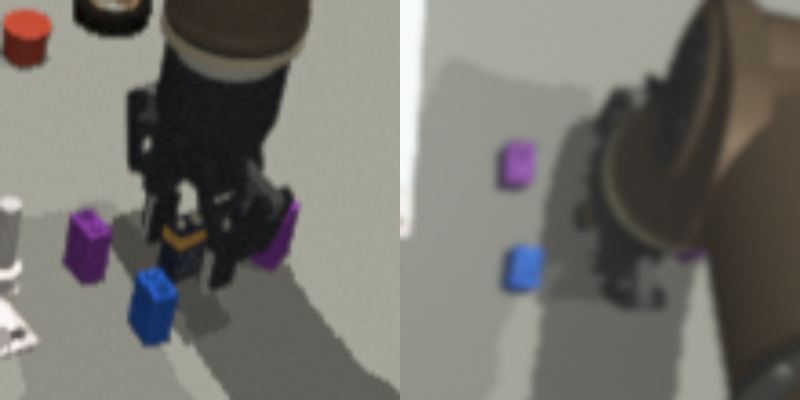

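The scene view at (185,245) shows the battery standing between the two fingers. The blue and purple blocks are clear. Closing now.

Call:
drive_tool:
  steps:
    - [0,0,0,0,0.0]
    - [0,0,0,0,0.0]
    - [0,0,0,0,0.0]
    - [0,0,0,0,0.0]
    - [0,0,0,0,0.0]
    - [0,0,-0.02,0,0.0]
    - [0,0,-0.05,0,0.0]
    - [0,0,-0.09,0,0.0]
  force: 30

```text
clock: 2.6
eef_pos: [0.5418, -0.3218, 0.2737]
eef_rot: [-0.003, 0.706, 0.708, -0.0]
force: [1.7, -0.3, -0.5]
gripper_width: 0.205
```

```bash
python3 - <<'E'
from h import *
from bench import robot
p=np.load("rig.npy")
P=W(p,[-.015-p[3]-.013,.075,.0])[0]; print(P)
s=robot.sense(); print(s["clock"],s["eef_pos"],s["gripper_width"],s["q"]); 
for z in (.30,.194): print(to(s,[P[0],P[1],z],-94.6))
E
```

```text
[0.5456 0.029  0.    ]
2.6 [ 0.5418 -0.3218  0.2737] 0.204532731405134 [ 0.6466  0.5927 -0.2915  1.6791  0.2036  0.906   0.2777]
(array([ 0.3509,  0.0047, -0.025 ]), np.float64(0.15587191858169527), np.float64(-85.2441280814183))
(array([0.3505, 0.0052, 0.081 ]), np.float64(0.15587191858169527), np.float64(-85.2441280814183))
```

Call:
drive_tool:
  steps:
    - [0.01,0,-0.03,-8,0]
    - [0.03,0,-0.065,-16,0]
    - [0.07,0,-0.075,-24,0]
    - [0.115,0.002,-0.075,-32,0]
    - [0.16,0.003,-0.075,-40,0]
    - [0.205,0.004,-0.075,-48,0]
    - [0.25,0.005,-0.075,-56,0]
    - [0.295,0.005,-0.07,-64,0]

```text
clock: 3.4
eef_pos: [0.5463, -0.0253, 0.3458]
eef_rot: [-0.002, 0.221, 0.975, 0.001]
force: [0.9, -0.3, -0.2]
gripper_width: 0.202
```

```bash
python3 - <<'E'
from h import *
from bench import robot
s=robot.sense(); print(s["clock"],s["eef_pos"],s["gripper_width"],s["q"]); print(to(s,[.5456,.029,.27],85.4))
E
```

```text
3.4 [ 0.5463 -0.0253  0.3458] 0.20175362951381165 [ 0.4287  0.4519 -0.6543  1.7982  0.3164  1.0017  0.7746]
(array([0.0237, 0.0486, 0.076 ]), np.float64(64.46855834988278), np.float64(-20.931441650117222))
```

Call:
drive_tool:
  steps:
    - [0.008,0.016,0.02,-7,0]
    - [0.016,0.032,0.045,-14,0]
    - [0.024,0.0485,0.07,-21,0]
    - [0.024,0.0485,0.076,-21,0]
    - [0.024,0.0485,0.076,-21,0]

```text
clock: 3.9
eef_pos: [0.545, 0.0289, 0.2694]
eef_rot: [-0.002, 0.04, 0.999, 0.001]
force: [0.9, -0.1, 0.2]
gripper_width: 0.196
```

```bash
python3 - <<'E'
from h import *
from bench import robot,camera
import cv2
s=robot.sense(); print(s["clock"],s["eef_pos"],s["gripper_width"],s["q"],s["force"]); print(to(s,[.5456,.029,.194],85.4))
a=camera("scene")["pixels"];b=camera("top")["pixels"]
cv2.imwrite("pics/p1.png",np.hstack([cv2.resize(a[190:300,240:350],(400,400)),cv2.resize(b[180:280,260:360],(400,400))]))
E
```

```text
3.9 [0.545  0.0289 0.2694] 0.19581415922947104 [ 0.3478  0.565  -0.6971  1.8745  0.4595  0.8732  0.9131] [ 0.8693 -0.1073  0.1931]
(array([-0.001 ,  0.    ,  0.0754]), np.float64(85.37578628015254), np.float64(-0.024213719847466564))
```

View pics/p1.png

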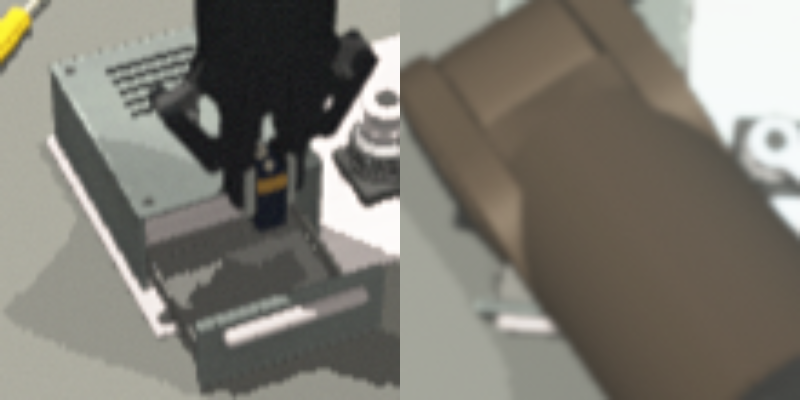

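The battery hangs upright at (268,205) over the open tray, clear of the panel and the housing. Lowering it now.

Call:
drive_tool:
  steps:
    - [0,0,0.025,0,0]
    - [0,0,0.05,0,0]
    - [0,0,0.068,0,0]
    - [0,0,0.074,0,0]
    - [0,0,0.076,0,0]
    - [0,0,0.076,0,0]

```text
clock: 4.6
eef_pos: [0.5461, 0.0281, 0.1958]
eef_rot: [-0.0, 0.042, 0.999, 0.001]
force: [-0.2, 0.4, -0.7]
gripper_width: 0.203
```

Call:
drive_tool:
  steps:
    - [0,0,0.002,0,0]
    - [0,0,0.003,0,0]

```text
clock: 4.8
eef_pos: [0.5474, 0.0282, 0.195]
eef_rot: [0.002, 0.042, 0.999, 0.001]
force: [-1.7, -2.3, 23.6]
gripper_width: 0.195
```

The 24 N reaction shows the battery is on the tray floor. I'll ease off 1 mm and open the fingers gently.

Call:
drive_tool:
  steps:
    - [0,0,-0.001,0,0]
    - [0,0,-0.001,0,0.02]
    - [0,0,-0.001,0,0.025]
    - [0,0,-0.001,0,0.03]
    - [0,0,-0.001,0,0.04]
    - [0,0,-0.001,0,0.045]
    - [0,0,-0.001,0,0.045]
    - [0,0,-0.001,0,0.045]

```text
clock: 5.6
eef_pos: [0.5474, 0.0282, 0.1959]
eef_rot: [0.002, 0.042, 0.999, 0.001]
force: [0.0, 0.2, 0.3]
gripper_width: 0.525
```

Call:
drive_tool:
  steps:
    - [0,0,-0.01,0,0.045]
    - [0,0,-0.03,0,0.045]
    - [0,0,-0.06,0,0.045]
    - [0,0,-0.1,0,0.045]
    - [0,0,-0.14,0,0.045]
    - [-0.0,0,-0.15,0,0.045]

```text
clock: 6.2
eef_pos: [0.5477, 0.0288, 0.3509]
eef_rot: [0.005, 0.042, 0.999, 0.002]
force: [0.1, 1.8, 0.3]
gripper_width: 0.53
```

```bash
python3 - <<'E'
from h import *
from bench import robot,camera
import cv2
s=robot.sense(); print(s["clock"],s["eef_pos"],s["gripper_width"],s["q"],s["force"])
p=np.load("rig.npy"); L=W(p,[-.082-p[3],.075,0])[0]; print("lip",L, W(p,[-.082-p[3]-.03,.075,0])[0])
a=camera("scene")["pixels"];b=camera("top")["pixels"]
cv2.imwrite("pics/p2.png",np.hstack([cv2.resize(a[190:300,240:350],(400,400)),cv2.resize(b[180:280,260:360],(400,400))]))
E
```

```text
6.2 [0.5477 0.0288 0.3509] 0.5301750812166209 [ 0.3979  0.471  -0.7554  1.7892  0.3741  1.019   0.9874] [0.0585 1.7946 0.3027]
lip [0.4918 0.0334 0.    ] [0.4619 0.0358 0.    ]
```

View pics/p2.png

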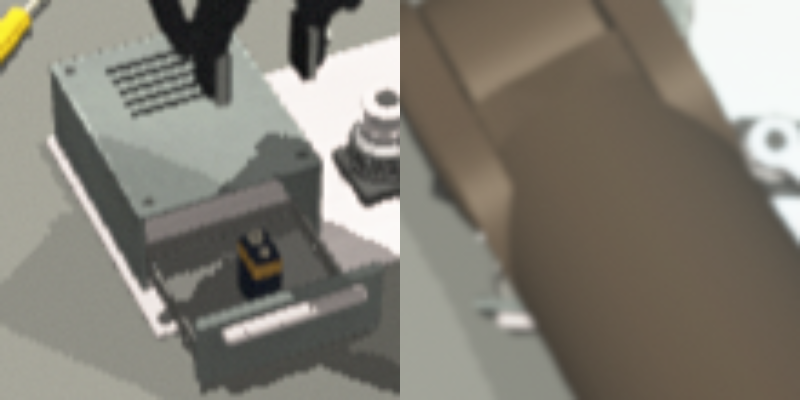

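The battery stands upright in the tray at (260,265) and has been released. Next I'll close the fingers and move in front of the lip.

Call:
drive_tool:
  steps:
    - [0.035,0,0,0,0]
    - [0.07,0,0,0,0]
    - [0.1,0,0.01,0,0]
    - [0.1,0,0.05,0,0]
    - [0.1,0,0.09,0,0]
    - [0.1,0,0.125,0,0]
    - [0.1,0,0.146,0,0]
    - [0.1,0,0.148,0,0]

```text
clock: 7.1
eef_pos: [0.4469, 0.0366, 0.1964]
eef_rot: [0.0, 0.042, 0.999, 0.001]
force: [-0.5, 0.2, 0.4]
gripper_width: 0.002
```

```bash
python3 - <<'E'
from h import *
from bench import robot
s=robot.sense(); print(s["clock"],s["eef_pos"],s["gripper_width"],s["q"],s["force"])
p=np.load("rig.npy")
for d in (p[3],.0): 
  P=W(p,[-.082-d-.011,.075,.203])[0]; print(P,to(s,P,85.4))
E
```

```text
7.1 [0.4469 0.0366 0.1964] 0.002357873395358279 [ 0.2822  0.5499 -0.6312  2.1646  0.5788  0.5959  0.7171] [-0.5172  0.1986  0.3725]
[0.4808 0.0342 0.203 ] (array([-0.034 ,  0.0005, -0.0066]), np.float64(85.23338154893865), np.float64(-0.1666184510613533))
[0.5557 0.0282 0.203 ] (array([-0.1092,  0.0007, -0.0066]), np.float64(85.23338154893865), np.float64(-0.1666184510613533))
```

Call:
drive_tool:
  steps:
    - [-0.01,0,-0.005,0,0]
    - [-0.02,0,-0.006,0,0]
    - [-0.028,0,-0.006,0,0]
    - [-0.034,0,-0.006,0,0]
    - [-0.04,0,-0.006,0,0]
    - [-0.047,0,-0.006,0,0]
    - [-0.055,0,-0.006,0,0]
    - [-0.063,0,-0.006,0,0]

```text
clock: 7.9
eef_pos: [0.5102, 0.0312, 0.2024]
eef_rot: [0.0, 0.042, 0.999, 0.001]
force: [-1.3, 0.2, 1.9]
gripper_width: -0.001
```

Call:
drive_tool:
  steps:
    - [-0.008,0,0,0,0]
    - [-0.016,0,0,0,0]
    - [-0.024,0,0,0,0]
    - [-0.031,0,0,0,0]
    - [-0.036,0,0,0,0]

```text
clock: 8.4
eef_pos: [0.5467, 0.028, 0.2023]
eef_rot: [0.0, 0.042, 0.999, 0.001]
force: [-1.0, -0.5, 0.7]
gripper_width: 0.0
```

Call:
drive_tool:
  steps:
    - [-0.003,0,0,0,0]
    - [-0.006,0,0,0,0]
    - [-0.008,0,0,0,0]
    - [-0.01,0,0,0,0]

```text
clock: 8.8
eef_pos: [0.5567, 0.0272, 0.2023]
eef_rot: [0.0, 0.042, 0.999, 0.001]
force: [-0.7, 0.0, -0.0]
gripper_width: -0.004
```

Call:
drive_tool:
  steps:
    - [-0.002,0,0,0,0]
    - [-0.004,0,0,0,0]
    - [-0.006,0,0,0,0]
    - [-0.006,0,0,0,0]

```text
clock: 9.2
eef_pos: [0.5586, 0.0274, 0.2018]
eef_rot: [-0.005, 0.041, 0.999, -0.0]
force: [-20.8, -0.1, 15.0]
gripper_width: -0.004
```

The resistance jumped to 21 N at TCP x = 0.558. I had predicted 0.556 for shut, so the drawer is against its end. Backing off and rising now, then on to the pin.

Call:
drive_tool:
  steps:
    - [0.015,0,0,0,0]
    - [0.03,0,-0.01,8,0]
    - [0.03,0,-0.05,16,0]
    - [0.03,0,-0.09,24,0]
    - [0.03,0,-0.12,32,0]
    - [0.03,-0.03,-0.12,40,0.05]
    - [0.03,-0.06,-0.12,48,0.05]
    - [0.02,-0.09,-0.12,56,0.05]

```text
clock: 10.0
eef_pos: [0.5319, -0.0612, 0.3228]
eef_rot: [-0.003, 0.507, 0.862, -0.003]
force: [0.3, -0.3, 0.2]
gripper_width: 0.509
```

```bash
python3 - <<'E'
from h import *
from bench import robot
s=robot.sense(); print(s["clock"],s["eef_pos"],s["gripper_width"],s["q"],s["force"])
print(to(s,[.541,-.170,.31]),to(s,[.541,-.170,.31],-43))
E
```

```text
10.0 [ 0.5319 -0.0612  0.3228] 0.5085087533373133 [ 0.3709  0.4265 -0.4762  1.8589  0.2408  0.9217  0.2902] [ 0.3064 -0.2554  0.1935]
(array([-0.0996, -0.0448,  0.0128]), np.float64(29.070247553617243), None) (array([-0.0996, -0.0448,  0.0128]), np.float64(29.070247553617243), np.float64(72.07024755361724))
```

Call:
drive_tool:
  steps:
    - [-0.012,-0.005,0,8,0.05]
    - [-0.025,-0.011,0,16,0.05]
    - [-0.037,-0.017,0,24,0.05]
    - [-0.05,-0.022,0,32,0.05]
    - [-0.062,-0.028,0.005,40,0.05]
    - [-0.075,-0.034,0.01,48,0.05]
    - [-0.087,-0.039,0.012,56,0.05]
    - [-0.0995,-0.045,0.013,64,0.05]

```text
clock: 10.8
eef_pos: [0.541, -0.1703, 0.3098]
eef_rot: [-0.001, 0.888, 0.46, -0.004]
force: [-0.1, 0.3, -0.2]
gripper_width: 0.584
```

Call:
drive_tool:
  steps:
    - [0,0,0,8,0.05]
    - [0,0,0,8,0.05]

```text
clock: 11.0
eef_pos: [0.5412, -0.1704, 0.3098]
eef_rot: [-0.001, 0.918, 0.396, -0.004]
force: [0.0, 1.0, -0.2]
gripper_width: 0.58
```

```bash
python3 - <<'E'
from h import *
from bench import robot,camera
import cv2
s=robot.sense(); print(s["clock"],s["eef_pos"],s["gripper_width"],s["q"],s["force"])
print(to(s,[.541,-.170,.252],-43))
a=camera("scene")["pixels"];b=camera("top")["pixels"]
cv2.imwrite("pics/c1.png",np.hstack([cv2.resize(a[160:300,240:420],(450,350)),cv2.resize(b[160:280,270:390],(350,350))]))
E
```

```text
11.0 [ 0.5412 -0.1704  0.3098] 0.5803135552845511 [ 0.312   0.4474 -0.1397  1.8167  0.0808  0.8899 -0.6224] [ 0.0207  0.9582 -0.1813]
(array([ 0.0005, -0.0002,  0.0578]), np.float64(-43.369436523700216), np.float64(-0.36943652370021596))
```

View pics/c1.png

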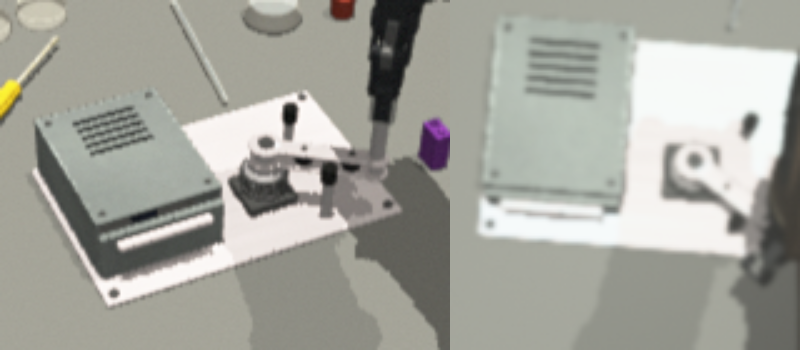

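The drawer now looks flush with the housing, with the lip bar at (165,232) just in front of it. The gripper is over the pin at (378,170). I'll check the lip displacement numerically while lowering over the pin.

Call:
drive_tool:
  steps:
    - [0,0,0.02,0,0.05]
    - [0,0,0.04,0,0.05]
    - [0,0,0.054,0,0.05]
    - [0,0,0.056,0,0.05]
    - [0,0,0.056,0,0]
  force: 60

```text
clock: 11.6
eef_pos: [0.5408, -0.1696, 0.2538]
eef_rot: [-0.001, 0.917, 0.4, -0.004]
force: [0.5, -0.4, -0.5]
gripper_width: 0.428
```

Call:
drive_tool:
  steps:
    - [0,0,0,0,0]
    - [0,0,0,0,0]
    - [0,0,0,0,0]
    - [0,0,0,0,0]

```text
clock: 12.0
eef_pos: [0.5439, -0.1728, 0.2554]
eef_rot: [0.003, 0.917, 0.399, -0.0]
force: [14.8, -12.8, -13.2]
gripper_width: 0.147
```

```bash
python3 - <<'E'
from h import *
from bench import robot,camera
import cv2
s=robot.sense(); print(s["clock"],s["eef_pos"],s["gripper_width"],s["q"],s["force"])
p=np.load("rig.npy")
b=camera("top")["pixels"]; t0=cv2.imread("pics/top0.png")
xs=np.arange(-.01,.02,.0005)   # offset in +x from the predicted lip front edge
for im,d in ((t0,p[3]),(b,0.)):
    I=np.zeros(len(xs))
    for y in np.linspace(.045,.105,25):
        uv=proj("top",W(p,np.c_[-.082-d+xs,np.full(len(xs),y),np.full(len(xs),.051)])).astype(np.float32)
        I+=cv2.remap(im,uv[:,:1],uv[:,1:],cv2.INTER_LINEAR).mean(2)[:,0]/25
    print((I[::3]).round())
# exact arc targets
piv=W(p,[-.03,-.045,0])[0][:2]; r=s["eef_pos"][:2]-piv; print("r",np.hypot(*r),np.degrees(np.arctan2(r[1],r[0])))
q=np.array(s["eef_rot"]);R=Rn.from_quat(np.r_[q[1:],q[0]]).as_matrix()
for a in np.radians([4,8,16,24,32,40,48,56,60.2,64]):
    c,S=np.cos(a),np.sin(a); n=piv+np.array([c*r[0]-S*r[1],S*r[0]+c*r[1]]); print(np.degrees(a).round(1),n,R.T@np.r_[n-s["eef_pos"][:2],0])
E
```

```text
12.0 [ 0.5439 -0.1728  0.2554] 0.14735502959680472 [ 0.308   0.5179 -0.1329  1.8619  0.1018  0.7656 -0.6304] [ 14.76   -12.753  -13.2212]
[145. 143. 138. 134. 138. 155. 184. 211. 225. 228. 219. 200. 180. 168.
 162. 159. 156. 153. 155. 158.]
[249. 248. 245. 236. 221. 201. 191. 202. 221. 236. 242. 240. 231. 213.
 194. 184. 179. 174. 163. 151.]
r 0.10026049528237384 -130.43214452351938
4.0 [ 0.5493 -0.1771] [0.0006 0.007  0.    ]
8.0 [ 0.5551 -0.1811] [0.0016 0.0139 0.0001]
16.0 [ 0.5674 -0.1878] [0.0051 0.0274 0.0001]
24.0 [ 0.5805 -0.1926] [0.0104 0.0404 0.0002]
32.0 [ 0.5942 -0.1956] [0.0175 0.0524 0.0002]
40.0 [ 0.6081 -0.1967] [0.0263 0.0634 0.0002]
48.0 [ 0.6221 -0.1959] [0.0364 0.073  0.0002]
56.0 [ 0.6358 -0.1931] [0.0478 0.0811 0.0003]
60.2 [ 0.6428 -0.1908] [0.0542 0.0847 0.0002]
64.0 [ 0.649  -0.1884] [0.0602 0.0876 0.0002]
```

The lip bar sits 2 mm beyond the predicted shut position, so the drawer is shut at its hard stop. The pin is gripped at a radius of 100.3 mm, as expected. Winding along the arc now, turning the tool with it.

Call:
drive_tool:
  steps:
    - [0.0006,0.007,0,-4,0]
    - [0.0016,0.0139,0,-8,0]
    - [0.0051,0.0274,0,-16,0]
    - [0.0104,0.0404,0,-24,0]
    - [0.0175,0.0524,0,-32,0]
    - [0.0263,0.0634,0,-40,0]
    - [0.0364,0.073,0,-48,0]

```text
clock: 12.75
eef_pos: [0.6213, -0.1961, 0.2553]
eef_rot: [0.001, 0.673, 0.739, -0.003]
force: [-4.9, 3.4, -3.5]
gripper_width: 0.145
```

```bash
cat > arc.py <<'E'
from h import *
from bench import robot
s=robot.sense(); p=np.load("rig.npy")
piv=W(p,[-.03,-.045,0])[0][:2]; r=s["eef_pos"][:2]-piv; th=np.degrees(np.arctan2(r[1],r[0]))
q=np.array(s["eef_rot"]);R=Rn.from_quat(np.r_[q[1:],q[0]]).as_matrix()
print(s["clock"],s["eef_pos"],"r",np.hypot(*r),"th",th,"wound",th+132.5,"yaw",np.degrees(np.arctan2(R[1,1],R[0,1])),"w",s["gripper_width"],"F",s["force"],"tang F",s["force"][:2]@[-r[1],r[0]]/.1, s["q"])
for a in np.radians([3,6,9,12,15,18]):
    c,S=np.cos(a),np.sin(a); n=piv+np.array([c*r[0]-S*r[1],S*r[0]+c*r[1]])*.1/np.hypot(*r); print(np.degrees(a).round(1),R.T@np.r_[n-s["eef_pos"][:2],0])
E
python3 arc.py
```

```text
12.75 [ 0.6213 -0.1961  0.2553] r 0.10044128939047384 th -82.92287269935271 wound 49.57712730064729 yaw 5.342645221257323 w 0.14516057690663695 F [-4.8523  3.3999 -3.4615] tang F -4.4158087112331845 [ 0.4433  0.6492 -0.3409  1.6355  0.2668  0.9042  0.0934]
3.0 [ 0.0007  0.0052 -0.    ]
6.0 [ 0.0013  0.0104 -0.    ]
9.0 [ 0.0021  0.0156 -0.0001]
12.0 [ 0.0033  0.0207 -0.0001]
15.0 [ 0.0046  0.0258 -0.0001]
18.0 [ 0.0063  0.0307 -0.0001]
```

Call:
drive_tool:
  steps:
    - [0.0007,0.005,0,-3,0]
    - [0.0013,0.0104,0,-6,0]
    - [0.0021,0.0156,0,-9,0]
    - [0.0033,0.0207,0,-12,0]
    - [0.0038,0.0225,0,-13,0]
    - [0.0038,0.0225,0,-13,0]

```text
clock: 13.35
eef_pos: [0.6428, -0.1911, 0.2553]
eef_rot: [0.0, 0.586, 0.81, -0.003]
force: [-5.1, -2.1, -1.4]
gripper_width: 0.142
```

```bash
python3 arc.py
```

```text
13.35 [ 0.6428 -0.1911  0.2553] r 0.10053707965307669 th -70.30603791380025 wound 62.19396208619975 yaw 18.26798342899082 w 0.1418430340894478 F [-5.0877 -2.0984 -1.3951] tang F -5.5267536481633845 [ 0.455   0.6846 -0.3939  1.5786  0.3123  0.9436  0.2744]
3.0 [ 0.0008  0.0052 -0.    ]
6.0 [ 0.0013  0.0104 -0.0001]
9.0 [ 0.0022  0.0156 -0.0001]
12.0 [ 0.0032  0.0207 -0.0001]
15.0 [ 0.0046  0.0258 -0.0002]
18.0 [ 0.0062  0.0308 -0.0002]
```

Call:
drive_tool:
  steps:
    - [0.0004,0.0026,0,-1,0]
    - [0.0008,0.0052,0,-2,0]
    - [0.0008,0.0052,0,-2,0]

```text
clock: 13.65
eef_pos: [0.6464, -0.1897, 0.2552]
eef_rot: [-0.001, 0.572, 0.82, -0.005]
force: [-7.3, -3.3, -0.0]
gripper_width: 0.146
```

```bash
python3 arc.py
```

```text
13.65 [ 0.6464 -0.1897  0.2552] r 0.10055123008884413 th -68.07403367931072 wound 64.42596632068928 yaw 20.178336197231737 w 0.14568926925658496 F [-7.3192 -3.2784 -0.0298] tang F -8.058161073301129 [ 0.454   0.6908 -0.4005  1.5682  0.3196  0.9528  0.3   ]
3.0 [ 0.0008  0.0052 -0.    ]
6.0 [ 0.0014  0.0104 -0.0001]
9.0 [ 0.0023  0.0156 -0.0001]
12.0 [ 0.0034  0.0207 -0.0002]
15.0 [ 0.0047  0.0257 -0.0002]
18.0 [ 0.0064  0.0307 -0.0003]
```

Call:
drive_tool:
  steps:
    - [0.0003,0.002,0,-1,0]
    - [0.0006,0.004,0,-1,0]
    - [0.0006,0.004,0,-1,0]

```text
clock: 13.95
eef_pos: [0.6478, -0.1893, 0.2552]
eef_rot: [-0.002, 0.566, 0.824, -0.007]
force: [-14.0, -3.2, 5.1]
gripper_width: 0.147
```

```bash
python3 arc.py
```

```text
13.95 [ 0.6478 -0.1893  0.2552] r 0.10069904127523005 th -67.2711305695036 wound 65.2288694304964 yaw 21.00175935948423 w 0.14739259713666647 F [-13.9926  -3.2168   5.0577] tang F -14.247744358200878 [ 0.4523  0.6942 -0.4021  1.5621  0.3234  0.962   0.3108]
3.0 [ 0.001   0.0052 -0.0001]
6.0 [ 0.0016  0.0104 -0.0002]
9.0 [ 0.0024  0.0156 -0.0002]
12.0 [ 0.0035  0.0207 -0.0003]
15.0 [ 0.0049  0.0257 -0.0004]
18.0 [ 0.0065  0.0307 -0.0005]
```

Call:
drive_tool:
  steps:
    - [0.0005,0.003,0,0,0]
    - [0.0007,0.0045,0,0,0]
    - [0.0007,0.0045,0,0,0]
    - [0.0007,0.0045,0,0,0]
    - [0.0007,0.0045,0,0,0]

```text
clock: 14.45
eef_pos: [0.649, -0.189, 0.2551]
eef_rot: [-0.004, 0.568, 0.823, -0.01]
force: [-17.5, -5.1, 7.1]
gripper_width: 0.147
```

```bash
python3 arc.py; python3 - <<'E'
from bench import camera
import cv2,numpy as np
a=camera("scene")["pixels"];b=camera("top")["pixels"]
cv2.imwrite("pics/f.png",np.hstack([cv2.resize(a[160:300,240:420],(450,350)),cv2.resize(b[160:280,270:390],(350,350))]))
E
```

```text
14.45 [ 0.649  -0.189   0.2551] r 0.10080487475389933 th -66.56735592953547 wound 65.93264407046453 yaw 20.807945077838678 w 0.14694890526540477 F [-17.4885  -5.0889   7.134 ] tang F -18.215304252258182 [ 0.4476  0.6968 -0.3989  1.5563  0.3239  0.9712  0.3064]
3.0 [ 0.0012  0.0052 -0.0001]
6.0 [ 0.0018  0.0104 -0.0002]
9.0 [ 0.0027  0.0155 -0.0003]
12.0 [ 0.0039  0.0206 -0.0005]
15.0 [ 0.0054  0.0257 -0.0006]
18.0 [ 0.0071  0.0306 -0.0007]
```

View pics/f.png

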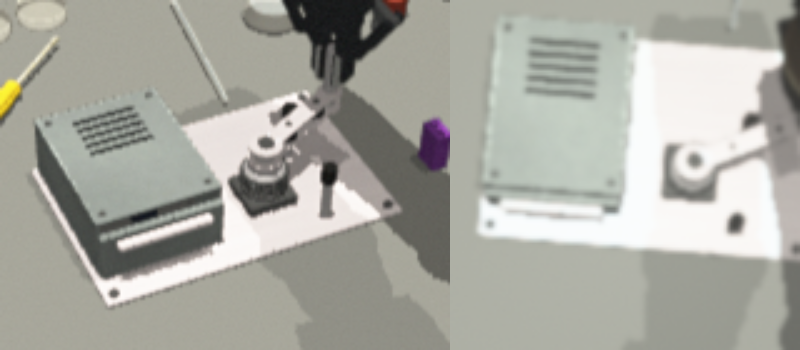

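The arm lies against the far post, at scene (288,110) and top (752,120), with the fingers holding the pin. The drawer is still flush. The 18 N tangential load is well above the spring's 8.7 N, so the stop is carrying the rest. Handing in.

```bash
python3 - <<'E'
from bench import robot
print(robot.hand_in()); s=robot.sense(); print(s["clock"],s["force"],s["gripper_width"])
E
```

```text
the job is handed in; nothing more can be done
None
the job is handed in; nothing more can be done
```

The job is handed in, at about 14.5 s of the 64 s allowed. The battery is in the tester, the drawer is shut, and the gripper is holding the cage arm against its stop. The hand-in gave no verdict.

- **Battery:** I stood it in the open tray and let go. A picture then showed it upright and clear of the fingers. I could not see it again once the drawer was shut.
- **Drawer:** I pushed the lip until it met a hard stop at about 21 N. The top camera puts the lip about 2 mm further in than my fit predicted for shut. I put that down to an error in the fit.
- **Cage arm:** The last picture shows the arm on its far stop post, gripped at the pin. The load was about 18 N, against 8.7 N from the spring alone. My estimate of the swing from the tool position was a few degrees over the nominal 60°; I think that is tool tilt and pivot error.
- **Other objects:** No move brought the gripper near the vial, eraser or tealight. I did not measure their positions again at the end. The tester's plate corners disagreed with my first fit by about 2 px, so I located the tester from the housing and pivot instead.

I viewed 10 pictures.

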